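Load a rotor bolt in the torque fixture and hold the guide plate down on its dowels

ROBOT

A 6-joint arm with a two-finger parallel gripper is mounted at the origin on the work surface. World frame = base frame: x ahead of the robot, y to its left, z up, the work surface at z = 0. Lengths are in m, angles in rad, forces in N, time in s.
With the tool pointing down it reaches from about 0.4 to 0.825 m from the base axis. Payload 7 kg.
Tool frame: the origin (TCP) lies at the very end of the fingers, on their centre line; the grasp point (between the pads) lies 19 mm behind it; z points along the fingers, y is the direction in which the jaws open and shut (so a half turn about z gives the same grasp; the last joint's range is limited). The gripper opens to 88 mm and grips with 3 to 60 N. Pads are 19 mm wide; open, the fingers measure 130 mm over their backs; the gripper's body (78 mm by 193 mm) begins 47 mm behind the grasp point.
Start: joints at [-0.941, 0.359, 0.012, 0, -1.224, -0.288], TCP at [0.226, -0.636, 0.227] pointing down, gripper open.
Joint ranges: [-3.07, 3.07], [-1.43, 2.12], [-1.02, 1.25], [-3.03, 1.67], [-3.05, -0], [-3.03, 3.03]. Speed limits (rad/s): [2.39, 2.39, 3.01, 3.14, 3.14, 3.14].

INTERFACE

Orientations are given as [roll, pitch, yaw] about the fixed x, y, z axes, in that order (R = Rz(yaw) Ry(pitch) Rx(roll)).
In Python, from station import arm, eyes, job, outline_of gives the robot as it stands.
- The arm moves only by the tool apply_moves, never from a script. Its argument "moves" is a list of rows, each a list of 5 numbers: the opening, from -1 (shut) to 1 (fully open), then the shift along the tool's x, y, z in m, then the turn about the tool's z in rad. A call has 1 to 12 rows; each row shifts and turns the commanded pose from where the row before left it, along the tool's axes as they then stand; what a row does not reach is not made up. A row lasts 1/12 s, in which the tool goes at most 41.7 mm and 7.16 degrees, less where a joint would pass 70% of its speed; a pose out of reach is approached as far as the arm can. A call with a gripper value outside its range is refused whole. The fingers move at their own pace and stop on an object; "newtons" is the grip in N (left out, the last holds). Time passes only in rows, so rows that do not move let the fingers close. It gives the time, the measured TCP pose, the force and the opening at its end, in the units of the state.
- arm.get_state(): the state, without advancing time (a new reading comes with each control period).
- eyes.grab_frame(name): name is "scene" or "top" or "wrist"; returns a dict with "color" (400x640x3 uint8, red, green, blue), "z_map" (400x640 float32, m along the optical axis (not along the pixel's ray), 0 where there is no reading), "camera_matrix" (3x3 intrinsics, pixels), "k1" (the pictures are not rectified: a ray, as slopes to the right and down, at radius r is drawn at 1 + k1 r^2 times it, then the intrinsics apply), "extrinsics" (4x4, takes a point from camera to world coordinates). Camera axes: x right, y up, looking along -z (the intrinsics and any distortion apply to the point x, -y, -z); pixel columns grow to the right and rows downward; lengths in m; the calibration is good to about 2 mm. A picture is of the moment at which its call begins.
- job.job_done(): hands the job in, once; it reports no verdict.
Trained networks look in a picture, given as the dict that the camera call returned (one of the last four; its "shot" number tells which), for a name from the list of things; names that differ only in an ending like _2 or _b are one class to them, and where a whole thing is asked for, a point or a joint stands for the part that bears it (a point fixed in the world has none). Each returns a list of dicts, best first, with "score" (0 to 1); they miss things now and then, are a little off and sometimes report something else, mostly with a low value. They report only what shows in the picture. A call takes as long as a camera call. They do not tell look-alikes from the thing itself.
- outline_of(label, picture): "region" (400x640 bool, what is visible of it) and "extent" ([left, top, right, bottom] in pixels, round what is visible of it).
The state is a dict: "t": time; "q": joint angles; "qd": joint speeds; "joint_efforts": joint torques, N m; "eef_pos": TCP position; "ee_rot": TCP orientation; "force": force on the tool from outside, world axes, zero at the start; "moment": the same for the moment, N m; "width": finger opening in m.
Only numpy, scipy, OpenCV 4.12 (cv2) and the standard library are available. Lean on these libraries where they do the work, as an engineer would, in place of code of your own. Each camera call takes 0.05 s, during which the arm holds its last target.

TASK

Load the torque fixture: take the long steel rotor bolt out of the rack and stand it head down in the round pocket of the nest block, then fit the red guide plate over the bolt onto the two dowels and press it down against the spring plungers until it sits flush on the nest block. Finish with the gripper still holding the plate pressed down flush, so that the mechanic can throw the cam lock, and leave the short bolt, adapter, washers and extension where they are.

Things in the scene. Friction and masses are not known exactly. Their poses are not given: they have to be found in the camera images.
- rotor_bolt_mid (a point): Main rotor bolt, bare steel, 75 mm long, standing head down (thread up) in one of the two pockets of the black rack; the taller of the two bolts. Round 16 mm shank, to be gripped in its upper half. This point is on its axis half-way up, 37.5 mm from either end; z runs up along the bolt. Its turn about the axis does not matter.
- rotor_bolt: The same bolt; origin at the centre of its lower end, z up. From there: hex head 27.6 mm over corners, 11 mm high; round flange 32 mm across, coned on the head side, its top face 15 mm up; shank 16 mm across and 60 mm long, the top 25 mm threaded. About 0.17 kg.
- short_bolt_mid (a point): Yellow-plated bolt of the same kind but 51 mm long, head down in the other pocket of the rack. Leave it. The point is on its axis half-way up.
- rack: Black plastic bolt rack fixed to the table left or right of the fixture, 140 mm (x) by 60 mm (y) by 25 mm high; origin at the centre of its underside. Two round pockets 35 mm across, 15 mm deep, 34 mm either side of the centre along x, each with a bolt (the rotor bolt's top is 85 mm above the table). Grip across its y: the fingers then keep clear of the other bolt.
- plate_mid (a point): Guide plate, red aluminium, 146 mm (x) by 56 mm (y) by 22 mm thick, about 0.42 kg; the point is its centre. A 28 mm bore through the middle (passes the shank freely, not the flange; a ring around it stands 2 mm proud) and 12 mm dowel holes 56 mm either side along x. It fits either way round. Grip it across the 56 mm width at mid-length.
- plate: The same plate; origin at the centre of its underside, 12 mm above the table at the start: it lies on two white nylon strips (12 mm high, 20 mm wide, 80 mm long across the plate) whose inner edges are 26 mm either side of its middle, give or take 6 mm, so its long edges are free there. It starts left or right of the fixture, opposite the rack.
- nest_floor (a point): Centre of the flat floor of the round pocket in the fixture's nest block, 43 mm above the table, 32 mm below the block's top; x along the fixture, z up. The pocket is 35 mm across. A bolt standing in it has its middle 37.5 mm above this point and its top 43 mm above the block's top.
- seat (a point): Centre of the nest block's top face (over the pocket), 75 mm above the table; x along the block, z up. With the plate flush on this face the plate's middle is 11 mm above this point. The grey block is 150 mm (x) by 46 mm (y). Two 10 mm dowels with tapered tips stand 26 mm out of the face, 56 mm either side along x.
- plunger_near (a joint): One of two 8 mm brass spring plungers standing 6 mm out of the nest block's top, 34 mm either side of its centre along x. Value: how far it is pressed in, 0 to 0.006 m (flush). The pair carries a plate that is let go 6 mm clear of the face; both together push up with 6.6 N at first and 13.2 N when flush.
- plunger_far (a joint): The other spring plunger, on the side of the sliding jaw; the same.
- fixture: Torque fixture bolted to the table: dark base 275 by 110 by 15 mm, nest block, dowels, plungers, and on the +x side a sliding jaw, drawn back, face 87 mm from the origin, 98 mm high, with its cam lever behind it (to 183 mm, 137 mm high). These stay as they are. Origin on the table under the nest block's centre; x along the block.
- adapter_mid (a point): Blue aluminium wrench adapter, 42 mm across, 52 mm high with its square drive, standing on the table. The point is 26 mm up. Leave it.
- washer_a_mid (a point): Copper crush washer, 30 mm across, 3 mm thick, flat on the table; its centre. Leave it.
- washer_b_mid (a point): The second copper crush washer, the same. Leave it.
- extension_mid (a point): Chrome socket extension, 153 mm long, 18 mm across at its ends, lying on the table along its x; its centre. Leave it.
Things that resemble listed ones, but are neither listed nor needed, are in the scene too. What is shaped like the plate but blue, purple or yellow is not meant.

How it is judged:
On the way, in this order (a step that is already met when the one before it is completed fails the run):
1. the rotor bolt stands head down on the floor of the pocket in the nest block, let go (horizontal distance between rotor_bolt_mid and nest_floor below 0.004 m and z of rotor_bolt_mid in the frame of nest_floor between 0.034 and 0.0405 m and angle between rotor_bolt_mid's own z axis and vertical below 0.06 rad and contact force between the fingers and rotor_bolt below 0.3 N), for 0.2 s.
2. the guide plate is on both dowels, over the bolt (horizontal distance between rotor_bolt_mid and nest_floor below 0.004 m and z of rotor_bolt_mid in the frame of nest_floor between 0.034 and 0.0405 m and angle between rotor_bolt_mid's own z axis and vertical below 0.06 rad and horizontal distance between plate_mid and seat below 0.0025 m and z of plate_mid in the frame of seat between 0.008 and 0.023 m and angle between the x axis of plate_mid and the x axis of seat, either way round below 0.04 rad and angle between the z axis of plate_mid and the z axis of seat, either way round below 0.03 rad), for 0.1 s.
At the end, for the whole second after the job is handed in: Rotor bolt head down on the pocket floor (3 mm high, 4 mm sideways, 0.06 rad), no finger on it; plate on both dowels over it (2.5 mm, 0.04 rad, level to 0.03 rad), gap to the nest block under 1.8 mm, at rest, still held: over 3 N from the fingers, over 8 N between plate and fixture (all of step 1 and horizontal distance between plate_mid and seat below 0.0025 m and z of plate_mid in the frame of seat between 0.008 and 0.0128 m and angle between the x axis of plate_mid and the x axis of seat, either way round below 0.04 rad and angle between the z axis of plate_mid and the z axis of seat, either way round below 0.03 rad and contact force between plate and fixture above 8 N and contact force between the fingers and plate above 3 N and linear speed of plate below 0.01 m/s); the arm keeps its last pose, push and grip.
It fails at once if the short bolt, adapter, a washer or the extension is moved by more than 20 mm (distance of any of short_bolt_mid, adapter_mid, washer_a_mid, washer_b_mid, extension_mid from where it was at the start of the episode above 0.02 m).
It also fails if it takes over 64 s, if anything falls off the work surface, if the arm or the gripper's body presses on something with over 40 N, if the wrist force passes 120 N, or if a joint passes its speed limit or range.

## Working session

There is one attempt and no reset: what is moved stays moved. The work goes in short steps, Python scripts to look and compute and a tool call to move; the robot and the scene stay as the last step left them, time stands still between calls to the robot, and variables do not carry over. Pictures are saved under pics/ and viewed, and the job is handed in when it is done.

Besides the shell and the picture viewer there is one more tool, called in YAML: its name, and indented under it one key for each argument. apply_moves: Moves the arm, as the interface text tells. Its arguments: {"type":"object","properties":{"moves":{"type":"array","items":{"type":"array","items":{"type":"number"}}},"newtons":{"type":"number"}},"required":["moves"]}

```bash
ls; mkdir -p pics; cat > h.py <<'E'
import numpy as np, cv2, pickle
from station import arm, eyes, job, outline_of
def grab(n,save=None):
    f=eyes.grab_frame(n)
    if save: cv2.imwrite('pics/'+save,cv2.cvtColor(f['color'],cv2.COLOR_RGB2BGR)); pickle.dump({k:v for k,v in f.items()},open('pics/'+save[:-4]+'.pkl','wb'))
    return f
def und(f,u,v):
    K=f['camera_matrix'];k=f['k1']
    x=(np.asarray(u,float)-K[0,2])/K[0,0];y=(np.asarray(v,float)-K[1,2])/K[1,1]
    rd=np.hypot(x,y);r=rd.copy()
    for _ in range(30): r=rd/(1+k*r*r)
    s=1/(1+k*r*r);return x*s,y*s
def pts(f,u,v,d):
    x,y=und(f,u,v);P=np.stack([x*d,-y*d,-d*np.ones_like(x),np.ones_like(x)],-1)
    return (P@f['extrinsics'].T)[...,:3]
def cloud(f):
    v,u=np.mgrid[:400,:640];P=pts(f,u,v,f['z_map'].astype(float));P[f['z_map']==0]=np.nan;return P
def atz(f,u,v,z):
    x,y=und(f,u,v);E=f['extrinsics'];d=E[:3,:3]@np.array([x,-y,-1]);o=E[:3,3];return o+d*(z-o[2])/d[2]
def proj(f,p):
    E=f['extrinsics'];c=E[:3,:3].T@(np.asarray(p)-E[:3,3]);x=c[0]/-c[2];y=-c[1]/-c[2];s=1+f['k1']*(x*x+y*y)
    K=f['camera_matrix'];return K[0,0]*x*s+K[0,2],K[1,1]*y*s+K[1,2]
E
python3 - <<'E'
from h import *
for n in('scene','top','wrist'):
    f=grab(n,n+'0.png');print(n,f['camera_matrix'].tolist(),f['k1'],f['extrinsics'].round(3).tolist())
print(arm.get_state())
E
```

```text
pics
scene [[382.13891306967867, 0.0, 317.37877462884165], [0.0, 382.13891306967867, 201.03429385945057], [0.0, 0.0, 1.0]] -0.05724773725590777 [[-0.607, -0.436, 0.664, 1.161], [0.794, -0.34, 0.503, 0.439], [0.006, 0.834, 0.552, 0.627], [0.0, 0.0, 0.0, 1.0]]
top [[421.6123328454579, 0.0, 324.68852482566325], [0.0, 421.6123328454579, 199.98357316748923], [0.0, 0.0, 1.0]] -0.10625657515845069 [[-0.002, 0.996, -0.087, 0.408], [-1.0, -0.001, 0.013, -0.066], [0.013, 0.088, 0.996, 1.174], [0.0, 0.0, 0.0, 1.0]]
wrist [[357.7388377617833, 0.0, 317.7890515323683], [0.0, 357.7388377617833, 200.40014969117667], [0.0, 0.0, 1.0]] -0.021056595413997937 [[-0.335, -0.9, -0.278, 0.15], [0.942, -0.32, -0.099, -0.662], [0.0, -0.295, 0.956, 0.384], [0.0, 0.0, 0.0, 1.0]]
{'t': 0.15, 'q': array([-9.40915461e-01,  3.59243747e-01,  1.13037478e-02, -2.60435440e-04,
       -1.22410185e+00, -2.88101210e-01]), 'qd': array([-0.00023639, -0.00263225,  0.00265455, -0.00018001, -0.00017504,
       -0.00069071]), 'joint_efforts': array([-2.08248515e-03, -5.83274925e+01,  2.93289113e+01,  7.00119808e+00,
        8.72194476e-03, -1.09806779e-04]), 'eef_pos': array([ 0.22609839, -0.63563015,  0.22583802]), 'ee_rot': array([ 3.14032889e+00, -1.19156355e-04, -2.79990157e+00]), 'force': array([-0.00167286,  0.35184306,  0.03429696]), 'moment': array([ 0.01323038, -0.0476834 , -0.01171393]), 'width': 0.08758135085660139}
```

View pics/top0.png

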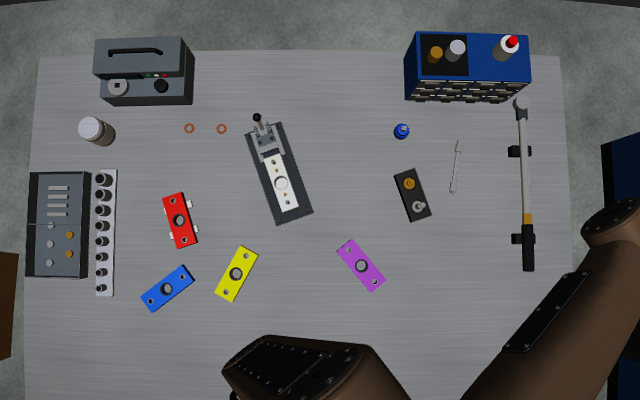

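View pics/scene0.png

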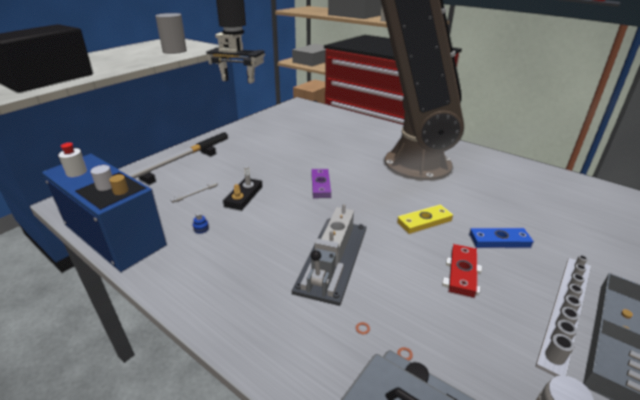

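View pics/wrist0.png

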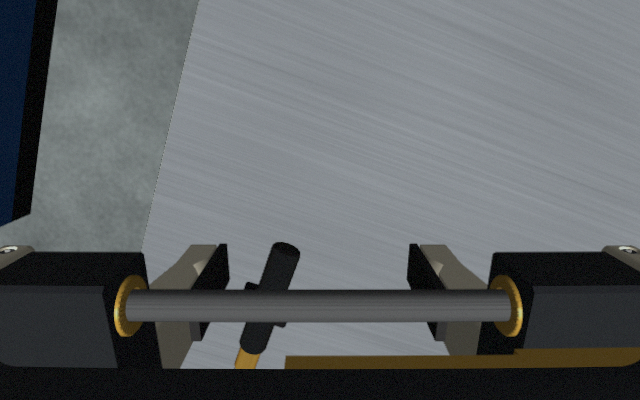

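The top picture shows the red plate at (180,220), the fixture nest at (281,183) with the jaw toward the top, and the rack at (412,195). In the rack, the steel bolt is at (418,206) and the yellow one at (409,184). The blue, yellow and purple plates are decoys. Next I measure these from the top camera's depth.

```bash
python3 - <<'E'
from h import *
f=grab('top','top1.png');P=cloud(f)
im=cv2.imread('pics/top1.png')
for n,(a,b,c,d) in {'fix':(235,105,325,235),'rack':(385,160,440,230),'plate':(150,180,210,260)}.items():
    cv2.imwrite(f'pics/c_{n}.png',cv2.resize(im[b:d,a:c],None,fx=5 if n!='fix' else 4,fy=5 if n!='fix' else 4,interpolation=cv2.INTER_CUBIC))
for n in ['rack','rotor_bolt','short_bolt_mid','plate','fixture','adapter_mid','washer_a_mid','extension_mid']:
    for o in outline_of(n,f)[:3]:
        r=o['region']; Q=P[r];Q=Q[~np.isnan(Q[:,0])]
        print(n,round(o['score'],2),np.round(o['extent']),r.sum(),np.median(Q,0).round(3),np.percentile(Q[:,2],[5,50,95]).round(3))
# patches
for n,z0,z1,box in [('nest',.06,.085,(235,105,325,235)),('rack',.018,.03,(385,160,440,230)),('plate',.028,.04,(150,180,210,260))]:
    a,b,c,d=box;Q=P[b:d,a:c].reshape(-1,3);Q=Q[(Q[:,2]>z0)&(Q[:,2]<z1)]
    r=cv2.minAreaRect(Q[:,:2].astype(np.float32)*1000);print(n,len(Q),r,np.median(Q[:,2]))
a,b,c,d=385,160,440,230;Q=P[b:d,a:c].reshape(-1,3);Q=Q[(Q[:,2]>.04)];print(Q.round(3)[:60])
E
```

```text
rack 0.93 [396. 169. 431. 220.] 946 [ 0.523 -0.322  0.025] [0.01  0.025 0.028]
rotor_bolt 0.64 [413. 202. 423. 212.] 84 [ 0.49  -0.331  0.033] [0.022 0.033 0.087]
short_bolt_mid 0.49 [403. 180. 414. 188.] 111 [ 0.553 -0.312  0.027] [0.021 0.027 0.063]
plate 0.81 [162. 194. 199. 251.] 1138 [0.451 0.315 0.033] [0.018 0.033 0.037]
plate 0.78 [337. 239. 384. 292.] 1066 [ 0.329 -0.182  0.022] [0.014 0.022 0.025]
plate 0.72 [138. 261. 193. 311.] 1122 [0.268 0.352 0.021] [0.007 0.021 0.025]
fixture 0.62 [248. 117. 313. 225.] 3962 [0.582 0.047 0.019] [0.011 0.019 0.095]
fixture 0.15 [183. 120. 192. 133.] 44 [0.72  0.306 0.002] [-0.001  0.002  0.008]
adapter_mid 0.65 [396. 126. 407. 143.] 212 [ 0.7   -0.293  0.032] [0.002 0.032 0.052]
washer_a_mid 0.71 [249. 115. 314. 224.] 3895 [0.584 0.047 0.02 ] [0.012 0.02  0.095]
washer_a_mid 0.48 [215. 127. 225. 134.] 56 [0.716 0.21  0.002] [-0.001  0.002  0.006]
extension_mid 0.81 [450. 142. 461. 191.] 196 [ 0.611 -0.453  0.015] [0.01  0.015 0.019]
extension_mid 0.68 [398. 125. 408. 143.] 160 [ 0.7   -0.293  0.035] [0.018 0.035 0.053]
extension_mid 0.4
[... 1199 characters left out ...]
64]
 [ 0.549 -0.315  0.059]
 [ 0.549 -0.318  0.06 ]
 [ 0.548 -0.311  0.042]
 [ 0.548 -0.312  0.047]
 [ 0.547 -0.315  0.049]
 [ 0.548 -0.318  0.047]
 [ 0.499 -0.332  0.076]
 [ 0.498 -0.332  0.087]
 [ 0.498 -0.335  0.083]
 [ 0.498 -0.337  0.086]
 [ 0.498 -0.34   0.086]
 [ 0.498 -0.331  0.057]
 [ 0.497 -0.33   0.071]
 [ 0.495 -0.329  0.086]
 [ 0.495 -0.331  0.088]
 [ 0.495 -0.335  0.086]
 [ 0.495 -0.337  0.087]
 [ 0.496 -0.341  0.083]
 [ 0.496 -0.343  0.083]
 [ 0.496 -0.33   0.049]
 [ 0.494 -0.329  0.065]
 [ 0.494 -0.33   0.073]
 [ 0.493 -0.329  0.087]
 [ 0.493 -0.331  0.088]
 [ 0.493 -0.335  0.082]
 [ 0.493 -0.338  0.083]
 [ 0.493 -0.339  0.087]
 [ 0.493 -0.344  0.079]
 [ 0.493 -0.329  0.053]]
```

apply_moves:
  moves:
    - [1,-0.029,0.016,0,0]
    - [1,-0.029,0.016,0,0]
    - [1,-0.029,0.016,0,0]
    - [1,-0.029,0.016,0,0]
    - [1,-0.029,0.016,0,0]
    - [1,-0.029,0.016,0,0]
    - [1,-0.029,0.016,0,0]
    - [1,-0.029,0.016,0,0]
    - [1,-0.029,0.016,0,0]
    - [1,-0.029,0.016,0,0]
    - [1,-0.029,0.016,0,0]
    - [1,-0.029,0.016,0,0]

```text
t: 1.6
eef_pos: [0.4907, -0.337, 0.2269]
ee_rot: [-3.141, 0.0, -2.8]
force: [0.5, 0.1, -0.4]
width: 0.0875
```

View pics/c_fix.png

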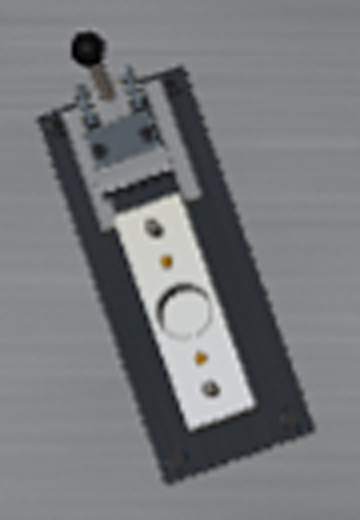

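The crop shows the nest block with the pocket at about crop (185,312). The dowels are at (153,228) and (211,389), with the plungers inside them.

```bash
python3 - <<'E'
from h import *
f=grab('wrist','w1.png');P=cloud(f)
Q=P.reshape(-1,3);Q=Q[(Q[:,2]>.075)&(Q[:,2]<.1)&(Q[:,0]<.55)&(Q[:,0]>.44)&(abs(Q[:,1]+.335)<.05)];print('bolt top',len(Q),np.median(Q,0),cv2.minEnclosingCircle(Q[:,:2].astype(np.float32)))
Q=P.reshape(-1,3);Q=Q[(Q[:,2]>.018)&(Q[:,2]<.03)&(abs(Q[:,0]-.523)<.1)&(abs(Q[:,1]+.325)<.07)];print('rack',len(Q),cv2.minAreaRect(Q[:,:2].astype(np.float32)*1000))
E
```

```text
bolt top 274 [ 0.48966939 -0.33547844  0.08516953] ((0.49075525999069214, -0.33520597219467163), 0.007992557249963284)
rack 6266 ((523.2529907226562, -323.9469909667969), (140.7195281982422, 60.10641098022461), 19.0548038482666)
```

View pics/w1.png

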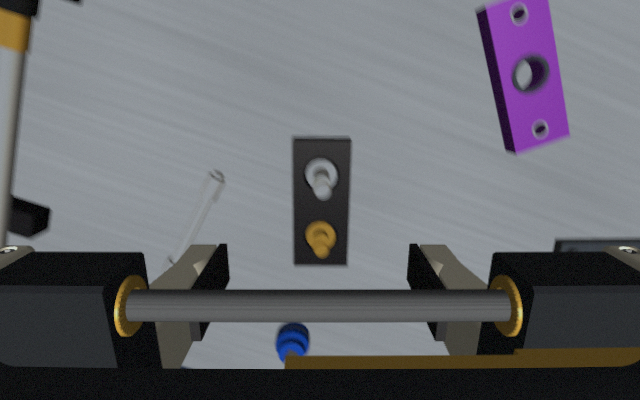

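View pics/c_rack.png

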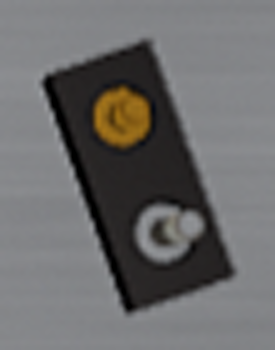

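Wrist camera, wrist fit and rack geometry agree on the bolt to about 1 mm: axis at (0.491, -0.335), top at 0.085. Now I descend and grip.

apply_moves:
  moves:
    - [1,0,0.0016,0.03,-0.009]
    - [1,0,0,0.035,0]
    - [1,0,0,0.035,0]
    - [1,0,0,0.035,0]
    - [1,0,0,0.028,0]
    - [1,0,0,0.015,0]
    - [1,0,0,0,0]
    - [-1,0,0,0,0]
    - [-1,0,0,0,0]
    - [-1,0,0,0,0]
    - [-1,0,0,0,0]
    - [-1,0,0,0,0]
  newtons: 40

```text
t: 2.65
eef_pos: [0.4898, -0.3371, 0.0498]
ee_rot: [-3.14, 0.002, -2.791]
force: [-0.5, 0.2, -0.4]
width: 0.0598
```

apply_moves:
  moves:
    - [-1,0,0,0,0]
    - [-1,0,0,0,0]

```text
t: 2.82
eef_pos: [0.4894, -0.337, 0.0491]
ee_rot: [-3.141, 0.001, -2.791]
force: [-0.3, 0.4, 0.3]
width: 0.0466
```

apply_moves:
  moves:
    - [-1,0,0,0,0]
    - [-1,0,0,0,0]
    - [-1,0,0,0,0]
    - [-1,0,0,0,0]
    - [-1,0,0,0,0]
    - [-1,0,0,0,0]
    - [-1,0,0,0,0]

```text
t: 3.4
eef_pos: [0.4891, -0.3369, 0.0484]
ee_rot: [3.141, -0.0, -2.791]
force: [-0.9, 0.2, -1.0]
width: 0.0151
```

```bash
python3 - <<'E'
from h import *
f=grab('wrist','w2.png');print(arm.get_state())
P=cloud(f)
# fixture from wrist/top
t=grab('top','t2.png')
E
```

```text
{'t': 3.45, 'q': array([-2.74281975e-01,  3.98356716e-01, -3.84026394e-01, -8.94617109e-05,
       -7.88694524e-01, -9.45737660e-01]), 'qd': array([-2.95668773e-04, -9.42226230e-05, -3.05524303e-04,  1.34184460e-03,
        7.15106377e-04,  8.42020192e-04]), 'joint_efforts': array([-4.34223621e-02, -5.45506060e+01,  2.23827034e+01,  5.42191297e+00,
       -4.25560784e-02, -5.38990535e-04]), 'eef_pos': array([ 0.48909337, -0.33684093,  0.04841653]), 'ee_rot': array([ 3.14137659e+00, -1.90993989e-04, -2.79087900e+00]), 'force': array([-0.17798715, -0.05827474, -1.21731196]), 'moment': array([ 0.07125933, -0.01124603,  0.00152663]), 'width': 0.01529586994856938}
```

View pics/w2.png

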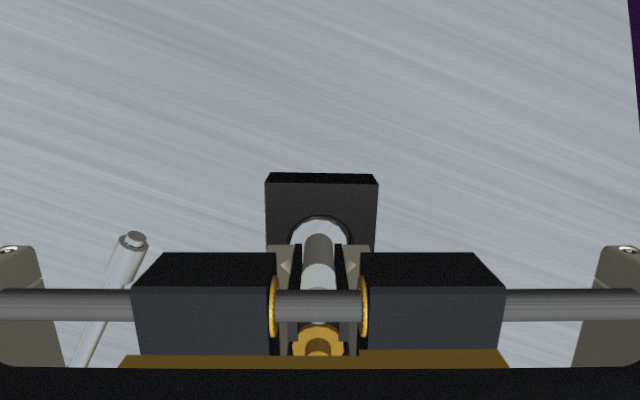

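The bolt is held: width is 15 mm and the shank sits centred between the fingers at (318,260). I'll locate the nest from the top pictures, which still show it unobstructed.

```bash
python3 - <<'E'
from h import *
f=pickle.load(open('pics/top1.pkl','rb'));P=cloud(f);a,b,c,d=235,105,325,235
sub=P[b:d,a:c];g=f['color'][b:d,a:c].astype(int)
m=(sub[...,2]>.068)&(sub[...,2]<.082)&(g.min(-1)>170)
n,l,s,ce=cv2.connectedComponentsWithStats(m.astype(np.uint8));k=1+s[1:,4].argmax();Q=sub[l==k]
print(len(Q),cv2.minAreaRect(Q[:,:2].astype(np.float32)*1000),Q.mean(0))
# dowels tips, pocket from pixels (c_fix crop /4)
for nm,u,v,z in [('pocket',185,312,.075),('d1 ',153,228,.09),('d2',211,389,.09)]:
    print(nm,atz(f,235+u/4,105+v/4,z).round(4))
w=pickle.load(open('pics/w2.pkl','rb'));P=cloud(w);Q=P.reshape(-1,3);Q=Q[(Q[:,2]>.08)&(Q[:,2]<.092)&(abs(Q[:,0]-.49)<.03)&(abs(Q[:,1]+.335)<.02)];print(len(Q),np.median(Q,0),Q.min(0),Q.max(0))
E
```

```text
729 ((551.6883544921875, 35.84381866455078), (147.6992645263672, 44.44835662841797), 19.924928665161133) [0.55021508 0.03526282 0.07486615]
pocket [0.5494 0.0337 0.075 ]
d1  [0.6026 0.0537 0.09  ]
d2 [0.4974 0.0152 0.09  ]
730 [ 0.48256471 -0.33770547  0.08485515] [ 0.47262887 -0.35497542  0.08000682] [ 0.50044882 -0.32545949  0.09195555]
```

apply_moves:
  moves:
    - [-1,0,0,-0.005,0.02]
    - [-1,0,0,-0.01,0]
    - [-1,0,0,-0.025,0]
    - [-1,0,0,-0.03,0]
    - [-1,0,0,-0.03,0]
    - [-1,0,0,-0.03,0]
    - [-1,0,0,-0.02,0]

```text
t: 4.08
eef_pos: [0.4899, -0.3374, 0.203]
ee_rot: [-3.139, 0.003, -2.811]
force: [1.1, -1.3, -1.7]
width: 0.0152
```

apply_moves:
  moves:
    - [-1,-0.0148,0.0276,0,-0.018]
    - [-1,-0.0148,0.0276,0,0]
    - [-1,-0.0148,0.0276,0,0]
    - [-1,-0.0148,0.0276,0,0]
    - [-1,-0.0148,0.0276,0,0]
    - [-1,-0.0148,0.0276,0,0]
    - [-1,-0.0148,0.0276,0,0]
    - [-1,-0.0148,0.0276,0,0]
    - [-1,-0.0148,0.0276,0,0]
    - [-1,-0.0148,0.0276,0,0]
    - [-1,-0.0148,0.0276,0,0]
    - [-1,-0.0148,0.0276,0,0]

```text
t: 5.08
eef_pos: [0.5434, 0.0365, 0.1998]
ee_rot: [3.142, 0.001, -2.793]
force: [0.8, -0.3, -2.0]
width: 0.0154
```

apply_moves:
  moves:
    - [-1,0,0,0,0]
    - [-1,0,0,0,0]
    - [-1,0,0,0,0]

```text
t: 5.33
eef_pos: [0.5433, 0.0351, 0.1991]
ee_rot: [3.142, 0.0, -2.792]
force: [0.3, 0.4, -1.5]
width: 0.0152
```

```bash
python3 - <<'E'
from h import *
f=grab('wrist','w3.png');print(arm.get_state()['eef_pos'],arm.get_state()['ee_rot'],arm.get_state()['force'])
P=cloud(f)
m=(P[...,2]>.068)&(P[...,2]<.082)&(abs(P[...,0]-.55)<.1)&(abs(P[...,1]-.035)<.07)
n,l,s,ce=cv2.connectedComponentsWithStats(m.astype(np.uint8));k=1+s[1:,4].argmax();Q=P[l==k];print(len(Q),np.median(Q[:,2]),cv2.minAreaRect(Q[:,:2].astype(np.float32)*1000))
E
```

```text
[0.54326277 0.03454904 0.19905392] [-3.14155853e+00  2.89583086e-04 -2.79296500e+00] [ 0.17569931  0.74041827 -0.45367242]
5233 0.07554913587889439 ((531.4521484375, 29.761985778808594), (109.30757904052734, 46.151100158691406), 19.959909439086914)
```

View pics/w3.png

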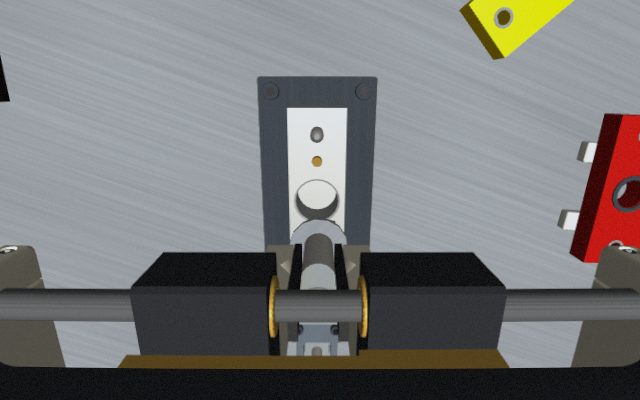

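View zoomed.

```bash
python3 - <<'E'
import cv2
im=cv2.imread('pics/w3.png')[90:310,250:390];cv2.imwrite('pics/w3z.png',cv2.resize(im,None,fx=3.6/1.35,fy=3.6/1.35,interpolation=cv2.INTER_CUBIC))
E
```

```text
(no output)
```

View pics/w3z.png

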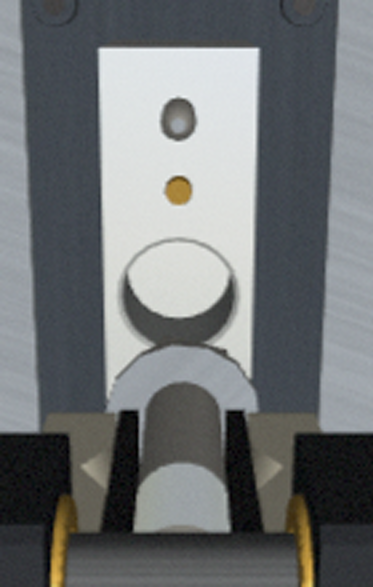

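```bash
cat > fit.py <<'E'
from h import *
from scipy.optimize import least_squares
def circ(f,c,z,r):
    return np.array([proj(f,[c[0]+r*np.cos(a),c[1]+r*np.sin(a),z]) for a in np.linspace(0,2*np.pi,180)])
def fitc(f,z,r,left=None,right=None,top=None,c0=(0,0)):
    def e(c):
        q=circ(f,c,z,r);o=[]
        if left is not None:o.append(q[:,0].min()-left)
        if right is not None:o.append(q[:,0].max()-right)
        if top is not None:o.append(q[:,1].min()-top)
        return o
    s=least_squares(e,c0,diff_step=1e-4);return s.x,s.fun
E
python3 - <<'E'
from fit import *
f=pickle.load(open('pics/w3.pkl','rb'));S=8/3
X=lambda x:250+x/S-.3
Y=lambda y:90+y/S-.3
c0=(.55,.035)
print('pocket',fitc(f,.075,.0175,X(119),X(238),Y(237),c0))
print('plunger d',atz(f,X(178),Y(190),.081),'dowel top', atz(f,X(178.5),Y(118),.098))
print('flange',fitc(f,.1756,.016,X(107),X(259.5),Y(343),c0))
print('shanktop',fitc(f,.2357,.008,X(133),X(230),Y(462),c0))
E
```

```text
pocket (array([0.54921652, 0.03647609]), array([ 1.13734938, -1.1369227 , -0.04010944]))
plunger d [0.51813738 0.02505609 0.081     ] dowel top [0.49650317 0.01742828 0.098     ]
flange (array([0.54512147, 0.03649233]), array([-0.24671283,  0.24660991,  0.01238965]))
shanktop (array([0.53398338, 0.03212615]), array([-2.61176883,  2.61089568,  0.10052581]))
```

apply_moves:
  moves:
    - [-1,-0.0045,-0.0015,0.02,0]
    - [-1,0,0,0.025,0]
    - [-1,0,0,0.02,0]
    - [-1,0,0,0.01,0]
    - [-1,0,0,0,0]
    - [-1,0,0,0,0]
    - [-1,0,0,0,0]

```text
t: 5.97
eef_pos: [0.5491, 0.0349, 0.1249]
ee_rot: [-3.141, 0.002, -2.793]
force: [0.1, 0.5, -0.7]
width: 0.0151
```

```bash
python3 - <<'E'
from h import *
f=grab('wrist','w4.png');print(arm.get_state()['eef_pos'],arm.get_state()['ee_rot'],arm.get_state()['force'])
im=cv2.imread('pics/w4.png')[60:280,230:410];cv2.imwrite('pics/w4z.png',cv2.resize(im,None,fx=2.5,fy=2.5,interpolation=cv2.INTER_CUBIC))
E
```

```text
[0.54916764 0.03509711 0.12506417] [-3.14135076e+00  2.28875933e-03 -2.79290457e+00] [-0.33651446 -0.2495841  -1.85811656]
```

View pics/w4z.png

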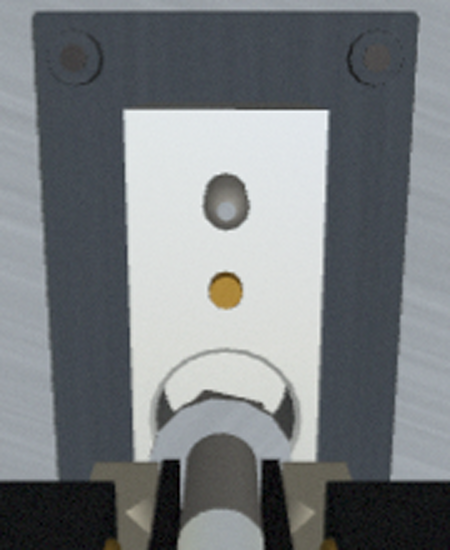

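```bash
python3 - <<'E'
from fit import *
f=pickle.load(open('pics/w4.pkl','rb'));S=2.5
X=lambda x:230+x/S-.3
Y=lambda y:60+y/S-.3
c0=(.55,.035);d=np.array([np.cos(np.radians(20)),np.sin(np.radians(20))])
for r in(.0175,.018,.0185):print('pocket',fitc(f,.075,r,X(149.5),X(300),Y(348.5),c0))
print('plunger',atz(f,X(225.5),Y(290),.081)[:2]+.034*d,'dowel', atz(f,X(226),Y(211),.101)[:2]+.056*d)
a=atz(f,X(124),Y(109.5),.075)[:2];b=atz(f,X(329),Y(109.5),.075)[:2];print('end',np.linalg.norm(a-b),(a+b)/2+.075*d,np.degrees(np.arctan2(*(b-a)[::-1])))
print('flange',fitc(f,.1014,.016,X(149),X(293),Y(398),c0))
P=cloud(f)
# depth-based flange and block plane
def med(u,v):
    u=int(X(u));v=int(Y(v));return np.nanmedian(P[v-1:v+2,u-1:u+2].reshape(-1,3),0).round(4)
print('flange face',med(180,430),med(225,410),'shank top',med(222,535),'block',med(180,250),med(270,250))
E
```

```text
pocket (array([0.54947017, 0.03656769]), array([ 2.05488855, -2.0538761 , -0.09856215]))
pocket (array([0.54996132, 0.03674671]), array([ 1.27367195, -1.27302689, -0.0627694 ]))
pocket (array([0.55045367, 0.03692616]), array([ 0.49360434, -0.49334749, -0.02497475]))
plunger [0.54991868 0.03686365] dowel [0.55063385 0.03711823]
end 0.04622674069226283 [0.55047771 0.03728111] 109.97551682419355
flange (array([0.55136498, 0.0362797 ]), array([-0.02679078,  0.02679765,  0.00135376]))
flange face [0.5457 0.0243 0.102 ] [0.5379 0.0319 0.1029] shank top [0.5439 0.0337 0.1465] block [0.5136 0.0118 0.0753] [0.5063 0.0317 0.0756]
```

apply_moves:
  moves:
    - [-1,0.0008,0.001,0.004,0]
    - [-1,0,0,0.006,0]
    - [-1,0,0,0.006,0]
    - [-1,0,0,0.006,0]
    - [-1,0,0,0.006,0]
    - [-1,0,0,0.006,0]
    - [-1,0,0,0.004,0]
    - [-1,0,0,0.002,0]
    - [-1,0,0,0,0]
    - [-1,0,0,0,0]

```text
t: 6.85
eef_pos: [0.5471, 0.0357, 0.0834]
ee_rot: [-3.142, -0.0, -2.793]
force: [0.2, 0.5, -1.5]
width: 0.0149
```

apply_moves:
  moves:
    - [-1,0,0,0.001,0]
    - [-1,0,0,0.001,0]
    - [-1,0,0,0.0005,0]
    - [-1,0,0,0,0]
    - [-1,0,0,0,0]

```text
t: 7.27
eef_pos: [0.5472, 0.0358, 0.0814]
ee_rot: [-3.142, 0.0, -2.793]
force: [-0.2, 0.8, 2.4]
width: 0.0156
```

```bash
python3 - <<'E'
from h import *
f=grab('wrist','w5.png');print(arm.get_state()['eef_pos'],arm.get_state()['ee_rot'],arm.get_state()['force'])
im=cv2.imread('pics/w5.png')[60:340,200:440];cv2.imwrite('pics/w5z.png',cv2.resize(im,None,fx=2,fy=2,interpolation=cv2.INTER_CUBIC))
E
```

```text
[0.5471773  0.03578535 0.08136792] [-3.14155865e+00  3.06920648e-04 -2.79270827e+00] [-0.42729794  0.57850444  2.03311808]
```

View pics/w5z.png

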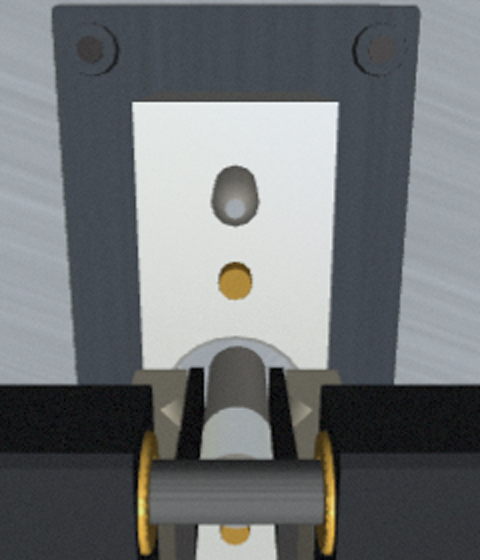

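apply_moves:
  moves:
    - [-0.5,0,0,0,0]
    - [-0.3,0,0,0,0]
    - [0,0,0,0,0]
    - [0,0,0,0,0]
    - [0,0,0,0,0]
    - [0,0,0,0,0]
    - [0,0,0,-0.01,0]
    - [0,0,0,-0.02,0]
    - [1,0,0,-0.03,0]
    - [1,0,0,-0.03,0]
    - [1,0,0,-0.03,0]
    - [1,0,0,-0.02,0]

```text
t: 8.32
eef_pos: [0.548, 0.0358, 0.2252]
ee_rot: [-3.141, 0.004, -2.792]
force: [1.2, 0.3, -0.1]
width: 0.065
```

```bash
python3 - <<'E'
from h import *
f=grab('wrist','w6.png');print(arm.get_state()['eef_pos'],arm.get_state()['ee_rot'],arm.get_state()['force'])
im=cv2.imread('pics/w6.png')[60:340,200:440];cv2.imwrite('pics/w6z.png',cv2.resize(im,None,fx=2,fy=2,interpolation=cv2.INTER_CUBIC))
P=cloud(f);Q=P.reshape(-1,3);Q=Q[(Q[:,2]>.109)&(Q[:,2]<.126)&(abs(Q[:,0]-.55)<.03)&(abs(Q[:,1]-.036)<.03)];print(len(Q),np.median(Q,0),cv2.minEnclosingCircle(Q[:,:2].astype(np.float32)))
E
```

```text
[0.54963518 0.03602821 0.22858408] [-3.14011909  0.00858065 -2.79183786] [3.4734364  0.51613248 4.93528727]
335 [0.54743472 0.03631116 0.11823073] ((0.5486706495285034, 0.036869604140520096), 0.007981080561876297)
```

View pics/w6z.png

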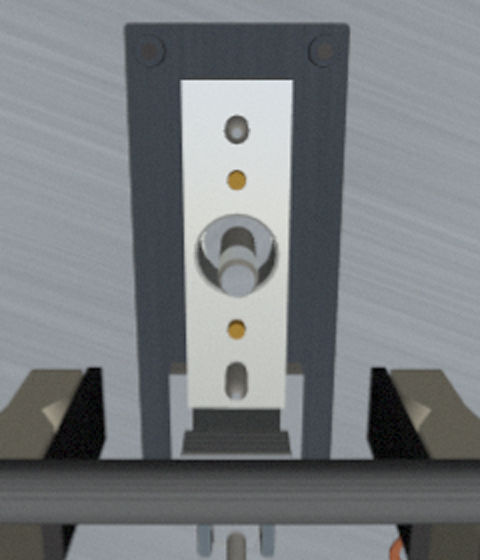

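The bolt is released and stands in the pocket, top at z=0.118 as expected, within about 1.5 mm of centre. Next, the plate.

apply_moves:
  moves:
    - [1,-0.0007,0.025,0,0.015]
    - [1,-0.0007,0.025,0,0.02]
    - [1,-0.0007,0.025,0,0]
    - [1,-0.0007,0.025,0,0]
    - [1,-0.0007,0.025,0,0]
    - [1,-0.0007,0.025,0,0]
    - [1,-0.0007,0.025,0,0]
    - [1,-0.0007,0.025,0,0]
    - [1,-0.0007,0.025,0,0]
    - [1,0,0.025,0,0]
    - [1,0,0.025,0,0]
    - [1,0,0.023,0,0]

```text
t: 9.37
eef_pos: [0.4592, 0.322, 0.2217]
ee_rot: [3.141, 0.0, -2.828]
force: [1.1, -0.1, 0.2]
width: 0.0875
```

apply_moves:
  moves:
    - [1,0,0,0,0]
    - [1,0,0,0,0]
    - [1,0,0,0,0]

```text
t: 9.62
eef_pos: [0.4597, 0.3205, 0.2213]
ee_rot: [-3.141, -0.0, -2.827]
force: [0.1, -0.2, 0.4]
width: 0.0878
```

```bash
python3 - <<'E'
from h import *
f=grab('wrist','w7.png');print(arm.get_state()['eef_pos'],arm.get_state()['ee_rot'],arm.get_state()['force'])
P=cloud(f);g=f['color'].astype(int);m=(g[...,0]>130)&(g[...,1]<70)&(g[...,2]<70)&(P[...,2]>.028)&(P[...,2]<.04)
Q=P[m];print(len(Q),np.median(Q,0),cv2.minAreaRect(Q[:,:2].astype(np.float32)*1000))
cv2.imwrite('pics/w7m.png',m*255)
E
```

```text
[0.45986568 0.3202091  0.22129277] [-3.14154729e+00  2.64002795e-05 -2.82801878e+00] [ 0.53367204 -0.79416007  0.38617735]
5661 [0.45961173 0.32139769 0.0345807 ] ((453.8796691894531, 320.55743408203125), (144.71131896972656, 55.18204116821289), 18.273826599121094)[ WARN:0@1.031] global loadsave.cpp:1063 imwrite_ Unsupported depth image for selected encoder is fallbacked to CV_8U.
```

View pics/w7.png

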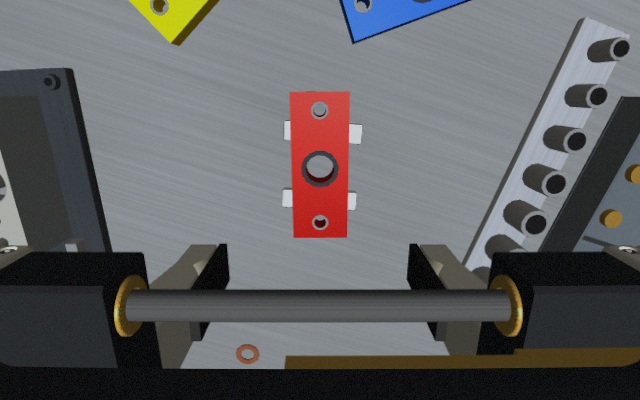

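apply_moves:
  moves:
    - [1,0.0056,0.0015,0.02,-0.005]
    - [1,0,0,0.035,0]
    - [1,0,0,0.035,0]
    - [1,0,0,0.035,0]
    - [1,0,0,0.035,0]
    - [1,0,0,0.028,0]
    - [1,0,0,0.015,0]
    - [1,0,0,0.008,0]
    - [1,0,0,0,0]
    - [1,0,0,0,0]

```text
t: 10.5
eef_pos: [0.4546, 0.3203, 0.0107]
ee_rot: [-3.142, 0.0, -2.823]
force: [0.7, 0.4, -0.4]
width: 0.088
```

```bash
python3 - <<'E'
from h import *
f=grab('wrist','w8.png');print(arm.get_state()['eef_pos'],arm.get_state()['ee_rot'],arm.get_state()['force'])
E
```

```text
[0.45482914 0.32084491 0.01127034] [ 3.14077136e+00  1.50401104e-03 -2.82302431e+00] [1.42773873 0.13580696 0.85515426]
```

View pics/w8.png

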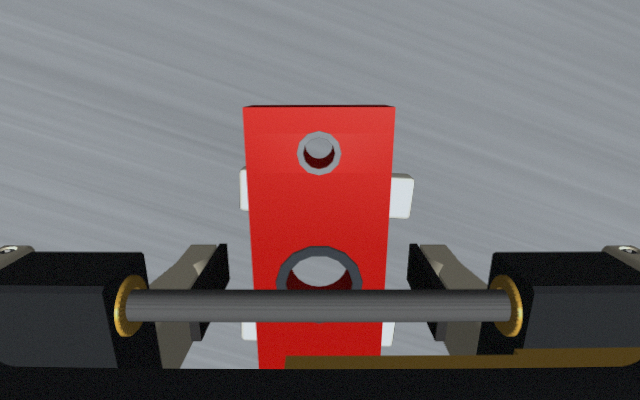

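apply_moves:
  moves:
    - [1,0,0,0.004,0]
    - [-1,0,0,0,0]
    - [-1,0,0,0,0]
    - [-1,0,0,0,0]
    - [-1,0,0,0,0]
    - [-1,0,0,0,0]
    - [-1,0,0,0,0]
    - [-1,0,0,0,0]
    - [-1,0,0,0,0]
    - [-1,0,0,0,0]
  newtons: 60

```text
t: 11.38
eef_pos: [0.454, 0.3206, 0.0062]
ee_rot: [3.141, 0.0, -2.823]
force: [-0.0, -0.2, 3.2]
width: 0.0553
```

apply_moves:
  moves:
    - [-1,0,0,-0.005,0]
    - [-1,0,0,-0.015,0]
    - [-1,0,0,-0.03,0]
    - [-1,0,0,-0.035,0]
    - [-1,0,0,-0.035,0]
    - [-1,0,0,-0.035,0]
    - [-1,0,0,-0.02,0]
    - [-1,0,0,0,0]
    - [-1,0,0,0,0]

```text
t: 12.13
eef_pos: [0.4538, 0.3205, 0.1816]
ee_rot: [3.14, 0.001, -2.823]
force: [0.3, -0.3, -5.3]
width: 0.0552
```

```bash
python3 - <<'E'
from h import *
f=grab('wrist','w9.png');print(arm.get_state()['eef_pos'],arm.get_state()['ee_rot'],arm.get_state()['force'],arm.get_state()['width'])
im=cv2.imread('pics/w9.png')[80:380,200:440];cv2.imwrite('pics/w9z.png',cv2.resize(im,None,fx=2,fy=2,interpolation=cv2.INTER_CUBIC))
P=cloud(f);g=f['color'].astype(int);m=(g[...,0]>120)&(g[...,1]<70)&(g[...,2]<70)
Q=P[m];Q=Q[~np.isnan(Q[:,0])];print(len(Q),np.percentile(Q,[2,50,98],axis=0).round(4))
E
```

```text
[0.45316198 0.31978875 0.18007143] [-3.14158970e+00 -1.64282680e-03 -2.82346549e+00] [-1.19074849  0.14926783 -4.63672192] 0.05569812575675847
25573 [[0.3821 0.2775 0.2086]
 [0.4185 0.3108 0.2099]
 [0.4843 0.3482 0.2111]]
```

View pics/w9z.png

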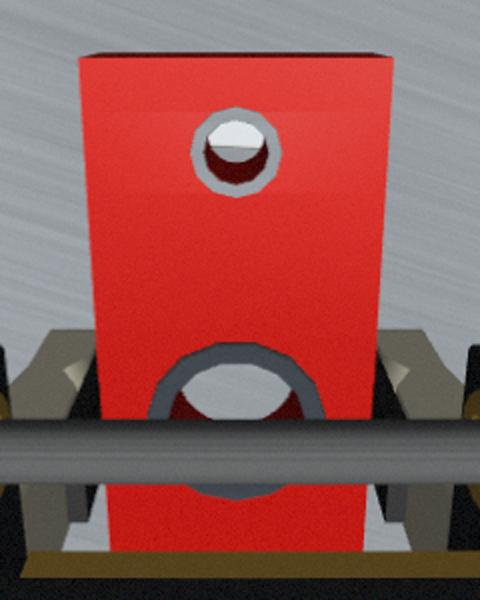

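```bash
python3 - <<'E'
from fit import *
f=pickle.load(open('pics/w9.pkl','rb'))
P=cloud(f);g=f['color'].astype(int);m=(g[...,0]>120)&(g[...,1]<70)&(g[...,2]<70);m[345:]=0
v,u=np.where(m&~np.isnan(P[...,0]));Q=P[v,u];A=np.c_[Q[:,:2],np.ones(len(Q))];c,*_=np.linalg.lstsq(A,Q[:,2],rcond=None);k=abs(A@c-Q[:,2])<.003;c,*_=np.linalg.lstsq(A[k],Q[k,2],rcond=None);print('plane tilt',c[:2],'z at',c@[.4535,.32,1])
z=.2095
X=lambda x:200+x/2-.25
Y=lambda y:80+y/2-.25
W=lambda x,y,z=z:atz(f,X(x),Y(y),z)[:2]
a,b=W(80,57.5),W(393,57.5);print('end w',np.linalg.norm(a-b));n=(b-a)/np.linalg.norm(b-a)
print('yaw end',np.degrees(np.arctan2(n[1],n[0]))-90)
# long edges by color mask rows 60..200
g=g.astype(int);L=[];R=[]
for y in range(115,240,5):
    xs=np.where((g[y,:,0]>110)&(g[y,:,1]<75))[0];L.append(atz(f,xs.min()-.5,y,z)[:2]);R.append(atz(f,xs.max()+.5,y,z)[:2])
L=np.array(L);R=np.array(R)
for e in(L,R):
    p=np.polyfit(e[:,0],e[:,1],1);print('edge yaw',np.degrees(np.arctan(p[0])))
print('width',np.linalg.norm(L-R,axis=1)[[0,10,-1]])
pl=np.radians(18.3);d=np.array([np.cos(pl),np.sin(pl)]);nn=np.array([-d[1],d[0]])
mid=(L+R)/2;print('mid cross',(mid@nn).round(4)[::6])
print('end along', ((a+b)/2)@d+.073, 'end centre->',(a+b)/2+.073*d)
s,r=fitc(f,z+.0,.0115,X(190),X(283),Y(106),(.4,.3));print('dowelhole',s,r,s+.056*d)
for rr in (.020,.021,.0215,.022):
  s,r=fitc(f,z+.002,rr,X(147),X(327),Y(342),(.45,.32));print('bore',rr,s,r)
s=arm.get_state();print(s['eef_pos'],s['ee_rot'])
E
```

```text
plane tilt [0.00096429 0.00061607] z at 0.2099065065858959
end w 0.055569740444833926
yaw end 18.236948110034334
edge yaw 18.169581594961276
edge yaw 18.413455535447614
width [0.05567281 0.05572678 0.05604881]
mid cross [0.1622 0.1622 0.1621 0.1623 0.1621]
end along 0.5304499738718828 end centre-> [0.45264566 0.32069767]
dowelhole [0.40251198 0.30409497] [-7.75115992  7.74634449  0.37844715] [0.4556798  0.32167855]
bore 0.02 [0.45400745 0.3211812 ] [-3.67536303  3.67707712  0.32195561]
bore 0.021 [0.4550502  0.32152574] [-5.99447902  5.99741156  0.54953572]
bore 0.0215 [0.45557431 0.32169892] [-7.1497576   7.1533375   0.66997686]
bore 0.022 [0.4561002 0.3218727] [-8.3021796   8.30642936  0.79474718]
[0.45316198 0.31978875 0.18007143] [-3.14158970e+00 -1.64282680e-03 -2.82346549e+00]
```

apply_moves:
  moves:
    - [-1,-0.0003,-0.02,0,0]
    - [-1,-0.0003,-0.026,0,0]
    - [-1,-0.0003,-0.026,0,0]
    - [-1,-0.0003,-0.026,0,0]
    - [-1,-0.0003,-0.026,0,0]
    - [-1,-0.0003,-0.026,0,0]
    - [-1,-0.0003,-0.026,0,0]
    - [-1,-0.0003,-0.026,0,0]
    - [-1,-0.0003,-0.026,0,0]
    - [-1,-0.0003,-0.026,0,0]
    - [-1,-0.0003,-0.026,0,0]
    - [-1,-0.0007,-0.02,0,-0.03]

```text
t: 13.18
eef_pos: [0.5506, 0.0347, 0.1784]
ee_rot: [3.141, -0.005, -2.794]
force: [0.2, 0.9, -3.7]
width: 0.0557
```

apply_moves:
  moves:
    - [-1,0,0,0,0]
    - [-1,0,0,0,0]
    - [-1,0,0,0,0]

```text
t: 13.43
eef_pos: [0.5508, 0.0366, 0.1792]
ee_rot: [3.141, -0.003, -2.794]
force: [-0.0, -0.7, -4.2]
width: 0.0557
```

```bash
python3 - <<'E'
from h import *
f=grab('wrist','w10.png');s=arm.get_state();print(s['eef_pos'],s['ee_rot'],s['force'],s['width'])
E
```

```text
[0.55101111 0.03699412 0.17966623] [ 3.14133198e+00 -2.45839789e-03 -2.79312004e+00] [ 0.79800213 -0.3234462  -4.50318181] 0.05586408681151201
```

View pics/w10.png

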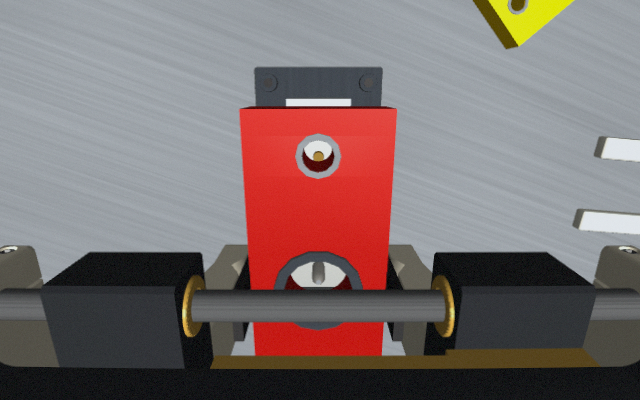

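```bash
cat > rel.py <<'E'
from fit import *
import sys
def rel(name,ztop=None,zoom=True):
    f=pickle.load(open(f'pics/{name}.pkl','rb'));P=cloud(f);g=f['color'].astype(int)
    red=(g[...,0]>110)&(g[...,1]<75)&(g[...,2]<75);red[340:]=0;red[:,:200]=0;red[:,440:]=0
    Z=P[...,2][red];z=np.nanmedian(Z) if ztop is None else ztop
    L=[];R=[];rows=np.where(red.sum(1)>100)[0];r0=rows.min()
    for y in range(r0+5,235,5):
        xs=np.where(red[y])[0];L.append(atz(f,xs.min()-.5,y,z)[:2]);R.append(atz(f,xs.max()+.5,y,z)[:2])
    L=np.array(L);R=np.array(R)
    yaw=np.mean([np.arctan(np.polyfit(e[:,0],e[:,1],1)[0]) for e in(L,R)])
    d=np.array([np.cos(yaw),np.sin(yaw)]);n=np.array([-d[1],d[0]])
    end=atz(f,318,r0-.5,z)[:2]@d
    pc=(end+.073)*d+((L+R)/2@n).mean()*n
    print('plate',pc.round(4),np.degrees(yaw).round(2),'ztop',z.round(4),'w',np.linalg.norm(L-R,axis=1).mean().round(4),'r0',r0)
    return f,pc,yaw
if __name__=='__main__':
    f,pc,yaw=rel(sys.argv[1])
    g=f['color'].astype(int)
    print(g[94:112,300].tolist())
    print([int(x) for x in g[103,278:296].sum(-1)],[int(x) for x in g[103,344:360].sum(-1)])
    im=cv2.imread(f'pics/{sys.argv[1]}.png')[60:200,230:410];cv2.imwrite(f'pics/{sys.argv[1]}z.png',cv2.resize(im,None,fx=4,fy=4,interpolation=cv2.INTER_CUBIC))
E
python3 rel.py w9; python3 rel.py w10
```

```text
plate [0.4527 0.3205] 18.24 ztop 0.2099 w 0.0556 r0 109
[[148, 155, 159], [149, 157, 161], [147, 151, 157], [144, 151, 156], [149, 154, 160], [153, 160, 164], [152, 160, 163], [148, 156, 159], [146, 154, 158], [147, 154, 160], [147, 151, 157], [146, 154, 157], [95, 55, 58], [72, 1, 4], [111, 20, 18], [221, 62, 55], [224, 65, 59], [223, 65, 56]]
[456, 458, 462, 459, 458, 459, 463, 469, 461, 467, 459, 453, 468, 451, 461, 453, 453, 464] [469, 476, 465, 479, 483, 475, 468, 470, 469, 459, 470, 456, 459, 459, 460, 471]
plate [0.5498 0.0367] 20.0 ztop 0.2076 w 0.0556 r0 109
[[66, 72, 79], [69, 76, 83], [68, 74, 80], [71, 75, 78], [109, 114, 112], [220, 225, 228], [225, 229, 232], [224, 230, 233], [226, 230, 233], [224, 228, 232], [226, 230, 233], [224, 228, 232], [123, 86, 87], [78, 14, 13], [114, 24, 22], [226, 67, 62], [226, 66, 59], [226, 64, 55]]
[224, 227, 219, 223, 221, 222, 221, 298, 612, 686, 684, 688, 684, 683, 690, 685, 689, 685] [686, 685, 686, 686, 687, 688, 612, 353, 229, 229, 218, 217, 223, 225, 218, 236]
```

View pics/w10z.png

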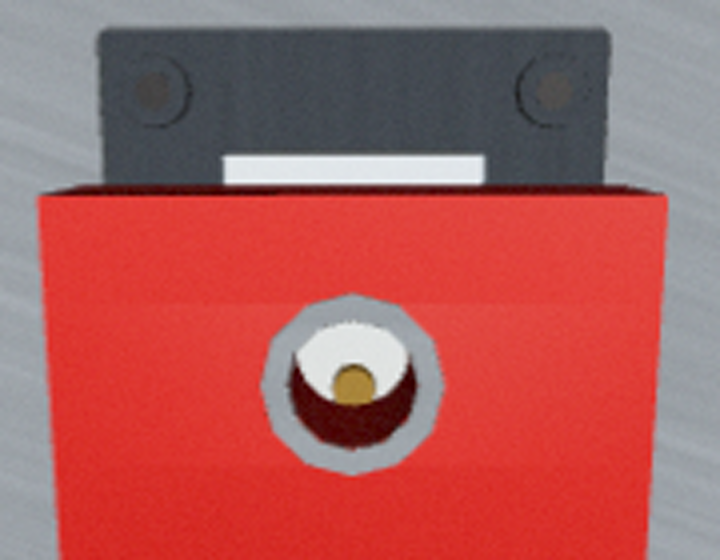

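```bash
python3 - <<'E'
from rel import *
f,pc,yaw=rel('w10')
yw=np.radians(20);d=np.array([np.cos(yw),np.sin(yw)])
# subpixel: edges
a=atz(f,285.3,103,.075)[:2];b=atz(f,350.8,103,.075)[:2];e=atz(f,318,98.2,.075)[:2];print(np.linalg.norm(a-b))
n=np.array([-d[1],d[0]]);nc=(e@d+.075)*d+((a+b)/2@n)*n;print('nest',nc,'delta nest-plate',nc-pc)
print('plunger',atz(f,230+354/4,60+384/4,.081)[:2]+.034*d)
E
```

```text
plate [0.5498 0.0367] 20.0 ztop 0.2076 w 0.0556 r0 109
0.04658126816288714
nest [0.55050397 0.03707999] delta nest-plate [0.00070071 0.00038037]
plunger [0.54970255 0.03708703]
```

apply_moves:
  moves:
    - [-1,-0.0005,0,0.015,0]
    - [-1,0,0,0.02,0]
    - [-1,0,0,0.02,0]
    - [-1,0,0,0.015,0]
    - [-1,0,0,0.007,0]
    - [-1,0,0,0,0]
    - [-1,0,0,0,0]
    - [-1,0,0,0,0]

```text
t: 14.15
eef_pos: [0.553, 0.0375, 0.1051]
ee_rot: [-3.141, 0.001, -2.792]
force: [0.5, -0.5, -4.0]
width: 0.0557
```

```bash
python3 - <<'E'
from h import *
f=grab('wrist','w11.png');s=arm.get_state();print(s['eef_pos'],s['ee_rot'],s['force'],s['width'])
im=cv2.imread('pics/w11.png')[60:360,200:440];cv2.imwrite('pics/w11z.png',cv2.resize(im,None,fx=2,fy=2,interpolation=cv2.INTER_CUBIC))
E
python3 rel.py w11|head -1; python3 -c "
import cv2
im=cv2.imread('pics/w11.png')[60:360,200:440];cv2.imwrite('pics/w11z.png',cv2.resize(im,None,fx=2,fy=2,interpolation=cv2.INTER_CUBIC))"
```

```text
[0.55308994 0.03747551 0.1052128 ] [-3.14146926e+00  1.93914280e-03 -2.79228112e+00] [ 0.25936053 -0.32383326 -3.94777576] 0.05549577137411625
plate [0.5516 0.0375] 20.21 ztop 0.1333 w 0.0563 r0 108
```

View pics/w11z.png

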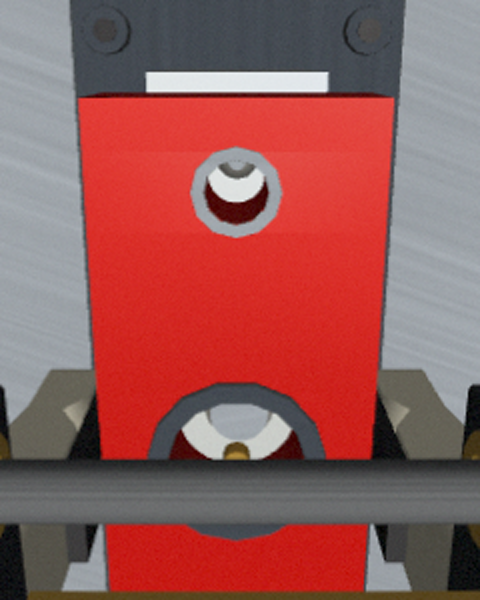

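```bash
cat > nest.py <<'E'
from rel import *
name=sys.argv[1]
f,pc,yaw=rel(name)
g=f['color'].astype(float).sum(-1)
col=g[80:108,300:336].mean(1);print(col.astype(int).tolist())
r=int(sys.argv[2]);row=g[r]
def cross(x0,x1,arr,t=450):
    for x in range(x0,x1):
        if (arr[x]-t)*(arr[x+1]-t)<0: return x+(t-arr[x])/(arr[x+1]-arr[x])
cl,cr=cross(255,300,row),cross(340,390,row);re=80+cross(0,27,col);print(cl,cr,re)
yw=np.radians(20);d=np.array([np.cos(yw),np.sin(yw)]);n=np.array([-d[1],d[0]])
a=atz(f,cl,r,.075)[:2];b=atz(f,cr,r,.075)[:2];e=atz(f,318,re,.075)[:2]
nc=(e@d+.075)*d+((a+b)/2@n)*n;dl=nc-pc;print('w',np.linalg.norm(a-b),'nest',nc,'along,across',dl@d,dl@n)
E
python3 nest.py w11 101
```

```text
plate [0.5516 0.0375] 20.21 ztop 0.1333 w 0.0563 r0 108
[225, 223, 223, 223, 224, 222, 224, 223, 224, 224, 226, 223, 225, 223, 224, 225, 674, 690, 690, 690, 689, 688, 689, 688, 688, 687, 291, 103]
272.6155988857939 363.59044368600684 95.49935060919043
w 0.04631829574151947 nest [0.55046091 0.03709333] along,across -0.0011948139455658397 -3.473416976969003e-05
```

apply_moves:
  moves:
    - [-1,0.001,0,0,0]
    - [-1,0,0,0.003,0]
    - [-1,0,0,0.004,0]
    - [-1,0,0,0.004,0]
    - [-1,0,0,0.003,0]
    - [-1,0,0,0.002,0]
    - [-1,0,0,0,0]
    - [-1,0,0,0,0]

```text
t: 14.87
eef_pos: [0.5513, 0.0366, 0.0878]
ee_rot: [-3.141, -0.0, -2.793]
force: [-0.0, -0.4, -3.8]
width: 0.0556
```

```bash
python3 - <<'E'
from h import *
f=grab('wrist','w12.png');s=arm.get_state();print(s['eef_pos'],s['ee_rot'],s['force'],s['moment'],s['width'])
E
python3 nest.py w12 101
python3 -c "
import cv2
im=cv2.imread('pics/w12.png')[60:360,200:440];cv2.imwrite('pics/w12z.png',cv2.resize(im,None,fx=2,fy=2,interpolation=cv2.INTER_CUBIC))"
```

```text
[0.55143749 0.03663472 0.0880046 ] [-3.14152480e+00 -1.42599845e-04 -2.79276965e+00] [-0.01240609  0.23395112 -4.23962162] [ 0.02480722 -0.03091635 -0.00367844] 0.055418684731241376
plate [0.5499 0.0367] 20.31 ztop 0.1161 w 0.0561 r0 108
[229, 229, 229, 229, 230, 230, 229, 229, 231, 230, 229, 229, 231, 229, 229, 228, 231, 228, 230, 233, 232, 688, 698, 698, 697, 697, 299, 109]
268.6424418604651 368.57347670250897 100.47717589774803
w 0.04626982406268885 nest [0.55045355 0.03707958] along,across 0.00067534539591081 0.00018170243456127678
```

View pics/w12z.png

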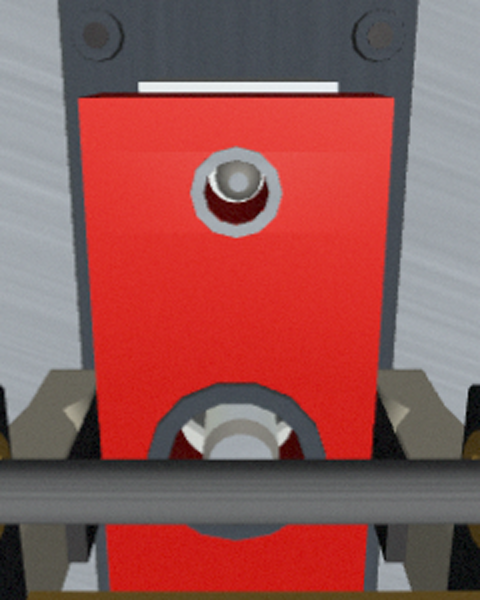

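The dowel tip shows centred in the plate's hole at zoom (238,178), and the bolt top sits in the bore at (240,440). There is no side force, so I continue down.

apply_moves:
  moves:
    - [-1,-0.0004,0.0001,0.002,0]
    - [-1,0,0,0.003,0]
    - [-1,0,0,0.003,0]
    - [-1,0,0,0.003,0]
    - [-1,0,0,0.002,0]
    - [-1,0,0,0.001,0]
    - [-1,0,0,0,0]
    - [-1,0,0,0,0]

```text
t: 15.58
eef_pos: [0.5516, 0.0368, 0.0744]
ee_rot: [-3.142, -0.0, -2.793]
force: [-3.6, 0.1, 3.3]
width: 0.0555
```

apply_moves:
  moves:
    - [-1,0.0005,0,0,0]
    - [-1,0,0,0.001,0]
    - [-1,0,0,0.001,0]
    - [-1,0,0,0.001,0]
    - [-1,0,0,0.001,0]
    - [-1,0,0,0,0]
    - [-1,0,0,0,0]
    - [-1,0,0,0,0]

```text
t: 16.25
eef_pos: [0.5516, 0.0368, 0.0706]
ee_rot: [-3.141, 0.001, -2.793]
force: [-4.3, 0.7, 7.5]
width: 0.0558
```

apply_moves:
  moves:
    - [-1,0.0008,0,0.0005,0]
    - [-1,0,0,0.001,0]
    - [-1,0,0,0.001,0]
    - [-1,0,0,0,0]
    - [-1,0,0,0,0]
    - [-1,0,0,0,0]
    - [-1,0,0,0,0]

```text
t: 16.83
eef_pos: [0.5516, 0.0368, 0.0692]
ee_rot: [-3.141, 0.003, -2.792]
force: [-5.6, 1.9, 15.6]
width: 0.0557
```

apply_moves:
  moves:
    - [-1,0.0005,0,0.001,0]
    - [-1,0,0,0.0005,0]
    - [-1,0,0,0,0]
    - [-1,0,0,0,0]
    - [-1,0,0,0,0]

```text
t: 17.25
eef_pos: [0.5516, 0.0368, 0.0692]
ee_rot: [-3.141, 0.004, -2.792]
force: [-9.8, 2.4, 28.0]
width: 0.0557
```

```bash
python3 - <<'E'
from h import *
f=grab('wrist','w13.png');s=arm.get_state();print(s['eef_pos'],s['ee_rot'],s['force'],s['moment'],s['width'])
grab('scene','s13.png')
im=cv2.imread('pics/s13.png')[150:330,250:430];cv2.imwrite('pics/s13z.png',cv2.resize(im,None,fx=3.3,fy=3.3,interpolation=cv2.INTER_CUBIC))
P=cloud(f);g=f['color'].astype(int);m=(g[...,0]>120)&(g[...,1]<70)&(g[...,2]<70);m[345:]=0
Q=P[m];Q=Q[~np.isnan(Q[:,0])];A=np.c_[Q[:,:2]-[.5505,.037],np.ones(len(Q))];c,*_=np.linalg.lstsq(A,Q[:,2],rcond=None);print('plane',c)
E
python3 rel.py w13|head -1
```

```text
[0.5516377  0.03681964 0.06915747] [-3.1409744   0.00403742 -2.79177248] [-9.78392962  2.73065679 27.89096547] [ 1.06645649  3.75565726 -0.19796473] 0.05534476726887391
plane [-0.01173668 -0.01229703  0.09702599]
plate [0.5504 0.037 ] 20.38 ztop 0.0975 w 0.056 r0 109
```

View pics/s13z.png

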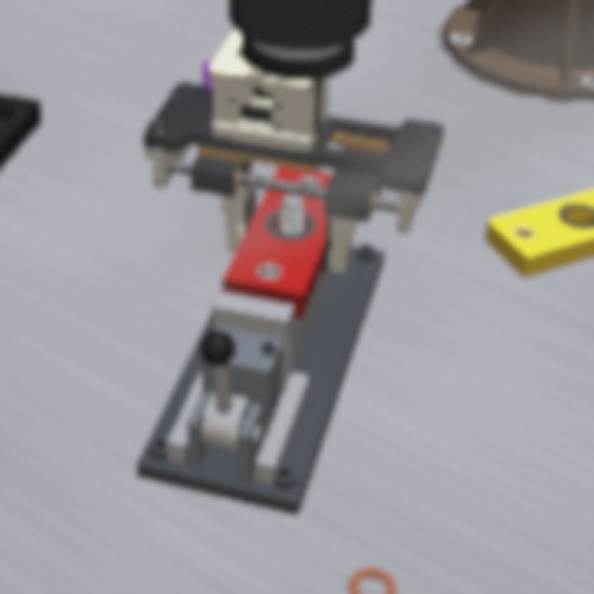

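View pics/w13.png

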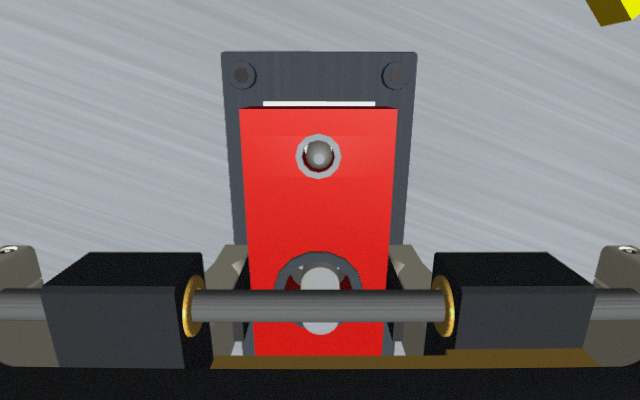

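```bash
python3 - <<'E'
from fit import *
for nm in('w12','w13'):
    f=pickle.load(open(f'pics/{nm}.pkl','rb'));P=cloud(f);g=f['color'].astype(int);m=(g[...,0]>160)&(g[...,1]<80)&(g[...,2]<80);m[250:]=0;m=cv2.erode(m.astype(np.uint8),np.ones((5,5)))>0
    Q=P[m];Q=Q[~np.isnan(Q[:,0])];A=np.c_[Q[:,:2]-[.5505,.037],np.ones(len(Q))]
    for _ in range(5):
        c,*_=np.linalg.lstsq(A,Q[:,2],rcond=None);k=abs(A@c-Q[:,2])<.002;A=A[k];Q=Q[k]
    print(nm,len(Q),c)
    b=[np.nanmedian(P[y-3:y+4,260:380,2]) for y in(120,130,190,220)];print(b)
    t=P[...,2];print('table/base z',np.nanmedian(t[20:40,100:200]),np.nanmedian(t[60:70,300:340]))
f=pickle.load(open('pics/w13.pkl','rb'));P=cloud(f);Q=P.reshape(-1,3);Q=Q[(Q[:,2]>.111)&(Q[:,2]<.126)&(abs(Q[:,0]-.55)<.03)&(abs(Q[:,1]-.036)<.02)];print('bolt top',len(Q),np.median(Q,0) if len(Q) else '')
s=arm.get_state();print(s['t'],s['eef_pos'],s['force'],s['qd'].round(4))
E
```

```text
w12 17672 [ 0.00041216 -0.00106741  0.1161403 ]
[np.float64(0.11614172946698786), np.float64(0.1161551457400758), np.float64(0.11614195098826324), np.float64(0.11614480811488545)]
table/base z 0.0006182214271353015 0.015406302296058272
w13 17641 [ 0.00093166 -0.00074822  0.09756649]
[np.float64(0.09751839707607636), np.float64(0.09750288527149847), np.float64(0.09751163770124896), np.float64(0.0975475378506415)]
table/base z 0.000626907081620276 0.015470401193882294
bolt top 329 [0.55234514 0.03835249 0.11858575]
17.35 [0.55162549 0.03684852 0.06915656] [-9.30668663  2.37592619 27.61726731] [ 0.0005 -0.0002 -0.0005  0.0007 -0.0004 -0.    ]
```

```bash
python3 - <<'E'
from fit import *
f=grab('wrist','w14.png');P=cloud(f);Q=P.reshape(-1,3);Q=Q[(Q[:,2]>.115)&(Q[:,2]<.122)&(abs(Q[:,0]-.55)<.02)&(abs(Q[:,1]-.037)<.02)]
print(cv2.minEnclosingCircle(Q[:,:2].astype(np.float32)),np.percentile(Q[:,2],[5,95]))
im=cv2.imread('pics/w14.png')[230:350,250:390];cv2.imwrite('pics/w14z.png',cv2.resize(im,None,fx=5,fy=5,interpolation=cv2.INTER_CUBIC))
s=arm.get_state();print(s['t'],s['eef_pos'],s['force'])
E
```

```text
((0.5513063669204712, 0.03788653761148453), 0.006426291074603796) [0.11771714 0.11947774]
17.4 [0.55162444 0.03682729 0.06916112] [-10.11661779   2.76746649  27.53091976]
```

View pics/w14z.png

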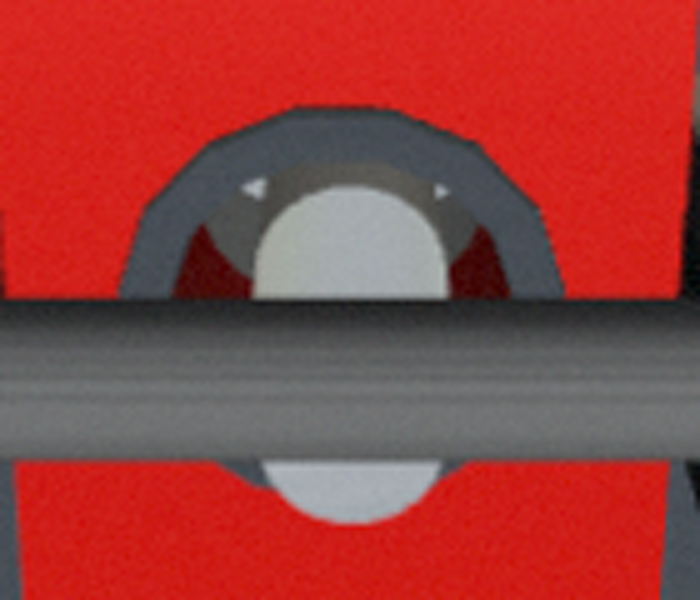

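The bolt top is an even disc, centred in the bore about 1.2 mm from nest centre. The plate is level, flush and at rest with about 28 N pressing on it, so I'm handing in.

```bash
python3 -c "
from station import job,arm
print(job.job_done()); s=arm.get_state(); print(s['t'],s['eef_pos'],s['force'],s['width'])"
```

```text
the job is handed in; nothing more can be done
None
the job is handed in; nothing more can be done
```

I stood the rotor bolt head down in the nest pocket and let it go. I then fitted the red plate over it onto both dowels and pressed it flush against the plungers. The job was handed in at about 17.4 s, with the gripper still holding the plate at 60 N grip.

**Last checks that agreed:**
- **Plate height:** the top face measured 97.5 mm in the camera, against 97 mm when flush. The arm stopped at z = 69.2 mm while the force kept rising, which means hard contact.
- **Plate position:** level to about 0.001 rad, within 0.5 mm of nest centre, and yaw within about 0.4° (0.007 rad).
- **Press:** about 28 N upward on the wrist, and the arm at rest.
- **Bolt:** its top measured 118 mm, as expected, and it is about 1.2 mm off nest centre.

**What disagreed or went unchecked:**
- A side force of about 10 N built up along x while pressing, roughly in proportion to the push. It looks like friction, and small x corrections did not remove it.
- My first plane fit of the seated plate showed 0.012 rad of tilt. A fit without the edge pixels brought it down to 0.001 rad.
- I never aimed for or touched the short bolt, adapter, washers or extension, but I did not re-measure them at the end.

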